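# Draw a packer from the gravity magazine

## Task

The cores in the wooden tray go to assembly with one blue packer. Draw the bottom blue packer, the one that sticks out, straight out through the front slot of its magazine so that the other blue packers drop down in their stack, and lay it flat on the floor of the tray, in the empty end beside the cores. Leave the yellow packers as they are.

Things in the scene. Friction and masses are not known exactly. Their poses are not given: they have to be found in the camera images.
- blue_bottom_centre (a point): Centre (half-way up) of the bottom blue packer, a plastic strip 100 long (x) x 30 wide (y) x 10 mm thick, 40 g. It lies on the magazine's floor, 25 mm above the table. Its front end (-x) sticks 42 mm out of the slot, free below and beside: the part 8 to 50 mm from this point along -x. It slides out along -x; about 60 mm of travel brings it clear. Friction under 2 N.
- blue_top_centre (a point): Centre of the top blue packer, the same size and axes, lying flat inside the magazine as the fourth of the stack. It drops by 10 mm once the bottom packer is out.
- blue_magazine: Fixed magazine with blue side strips and four blue packers; one alike with yellow packers stands nearby (sides vary). Aluminium box open at the top, 112 deep (x) x 42 wide x 70 mm high; foot 76 mm wide, 6 mm high. Origin under its centre at table height; -x is the front, its face 56 mm from the origin; slot 25 to 39.5 mm above the table lets one packer through.
- tray_empty_end (a point): Point on the inner floor (6 mm above the table) of the fixed wooden tray, mid-way across its empty end. Tray 300 long (y of this point) x 135 wide (x), inside 282 x 116 mm, walls 28 mm high. The inner face of the end wall is 71 mm away at +y; two sand cores up to 62 mm tall stand in the other end, more than 100 mm away towards -y.
- yellow_bottom_centre (a point): Centre of the bottom yellow packer, same size and axes as the blue one, sticking out of the yellow magazine in the same way. It is to be left alone.
Things that resemble listed ones, but are neither listed nor needed, are in the scene too. What is shaped like the part that bears blue_bottom_centre but red is not meant. What is shaped like the part that bears blue_top_centre but turquoise is not meant.

How it is judged:
On the way:
1. the bottom blue packer is wholly out of the front slot and the others have dropped on to the magazine's floor (x of blue_bottom_centre in the frame of blue_magazine below -0.1 m and x of blue_top_centre in the frame of blue_magazine between -0.012 and 0.012 m and y of blue_top_centre in the frame of blue_magazine between -0.01 and 0.01 m and z of blue_top_centre in the frame of blue_magazine between 0.045 and 0.055 m and angle between blue_top_centre's own z axis and vertical below 0.1 rad), for 0.1 s.
At the end, for the whole second after the job is handed in: The blue packer from the bottom is at rest, flat (7 degrees) on the tray floor, its centre within 46 mm of the empty end's middle across the tray and -50 to +35 mm along it; the top blue packer has dropped 10 mm (within 5), flat, within 12 mm of the magazine's middle (x of blue_bottom_centre in the frame of tray_empty_end between -0.046 and 0.046 m and y of blue_bottom_centre in the frame of tray_empty_end between -0.05 and 0.035 m and z of blue_bottom_centre in the frame of tray_empty_end between 0 and 0.011 m and angle between blue_bottom_centre's own z axis and vertical below 0.12 rad and x of blue_top_centre in the frame of blue_magazine between -0.012 and 0.012 m and y of blue_top_centre in the frame of blue_magazine between -0.01 and 0.01 m and z of blue_top_centre in the frame of blue_magazine between 0.045 and 0.055 m and angle between blue_top_centre's own z axis and vertical below 0.1 rad and linear speed of blue_bottom below 0.02 m/s); the robot touches nothing.
It fails at once if the bottom yellow packer is shifted by more than 15 mm (distance of yellow_bottom_centre from where it was at the start of the episode above 0.015 m).
It also fails if it takes over 38 s, if anything falls off the work surface, if the arm or the gripper's body presses on something with over 40 N, if the wrist force passes 120 N, or if a joint passes its speed limit or range.

## Robot

A 6-joint arm with a two-finger parallel gripper is mounted at the origin on the work surface; the furniture and walls round the work are solid. World frame = base frame: x ahead of the robot, y to its left, z up, the work surface at z = 0. Lengths are in m, angles in rad, forces in N, time in s.
With the tool pointing down it reaches from about 0.35 to 0.85 m from the base axis. Payload 8.1 kg.
Tool frame: the origin (TCP) lies between the finger pads; the fingertips stand 11 mm ahead of it and the grasp point (between the pads) lies 8 mm behind it; y points along the fingers, x is the direction in which the jaws open and shut, and the axes are right-handed (so a half turn about y gives the same grasp; the last joint's range is limited). The gripper opens to 93 mm and grips with 3 to 60 N. Pads are 15 mm wide; open, the fingers measure 128 mm over their backs; the gripper's body (75 mm by 188 mm) begins 65 mm behind the grasp point.
Start: joints at [-1.237, 0.13, 1.488, -0, 1.523, -0.085], TCP at [0.244, -0.548, 0.23] pointing down, gripper open.
Joint ranges: [-2.96, 2.96], [-0.89, 2.26], [0.02, 2.5], [-1.34, 4.48], [0, 2.73], [-2.66, 2.66]. Speed limits (rad/s): [2.39, 2.39, 2.79, 3.14, 3.14, 3.14].

## Interface

Orientations are given as a rotation vector (axis times angle).
In Python, from plant import readout, optics, robot gives the robot as it stands.
- The arm moves only by the shell command python3 -m creep 'ROWS' [FORCE]. ROWS is JSON, a list that holds one entry, the list of rows, each a list of 7 numbers: the closure, from 0 (fully open) to 1 (shut), then the shift along the tool's x, y, z in cm, then the turn, a rotation vector about the tool's x, y, z in degrees. In form: [[[grip, x, y, z, wx, wy, wz], ...]]. A call has exactly 8 rows; each row shifts and turns the pose as measured when the row begins, along the tool's axes as they then stand; what a row does not reach is not made up. A row lasts 1/10 s, in which the tool goes at most 50 mm and 8.59 degrees, less where a joint would pass 70% of its speed; a pose out of reach is approached as far as the arm can. A call is refused whole if a number of a shift passes 5 or a number of a turn 8.59, either way. A call with a gripper value outside its range is refused whole. The fingers move at their own pace and stop on an object; FORCE is the grip in N (left out, the last holds). Time passes only in rows, so rows that do not move let the fingers close, or fill a call up. It gives the time, the measured TCP pose, the force and the opening at its end, in the units of the state.
- readout.read_state(): the state, without advancing time (a new reading comes with each control period).
- optics.read_camera(name): name is "scene" or "top" or "wrist"; returns a dict with "frame" (420x560x3 uint8, red, green, blue), "depth" (420x560 float32, m along the optical axis (not along the pixel's ray), 0 where there is no reading), "intrinsics" (3x3 intrinsics, pixels), "R" (3x3) and "t" (3): a world point X has camera coordinates R X + t. Camera axes: x right, y down, z forward; pixel columns grow to the right and rows downward; lengths in m; the calibration is good to about 2 mm. A picture is of the moment at which its call begins.
- robot.close_job(): hands the job in, once; it reports no verdict.
The state is a dict: "t": time; "q": joint angles; "dq": joint speeds; "joint_torque": joint torques, N m; "tool_pos": TCP position; "orientation": TCP orientation; "force": force on the tool from outside, world axes, zero at the start; "wrist_torque": the same for the moment, N m; "opening": finger opening in m.
Only numpy, scipy, OpenCV 4.12 (cv2) and the standard library are available. Lean on these libraries where they do the work, as an engineer would, in place of code of your own. Each camera call takes 0.05 s, during which the arm holds its last target. There are 200 camera calls.

## Working session

There is one attempt and no reset: what is moved stays moved. The work goes in short steps, Python scripts to look and compute and a shell command to move; the robot and the scene stay as the last step left them, time stands still between calls to the robot, and variables do not carry over. Pictures are saved under pics/ and viewed, about 8 in all and at most 12, crops included, and the job is handed in when it is done.

```bash
mkdir -p pics; ls
cat > h.py <<'E'
import numpy as np, cv2
from plant import readout, optics, robot
def cam(n):
    c=optics.read_camera(n); np.savez('/tmp/%s.npz'%n,**c); return c
def load(n): return dict(np.load('/tmp/%s.npz'%n))
def onplane(c,u,v,z):
    K,R,t=c['intrinsics'],c['R'],c['t']; d=R.T@np.linalg.inv(K)@np.array([u,v,1.]); o=-R.T@t
    return o+d*(z-o[2])/d[2]
def cloud(c):
    h,w=c['depth'].shape; v,u=np.mgrid[:h,:w]; D=c['depth']
    p=np.stack([u,v,np.ones_like(u)],-1)@np.linalg.inv(c['intrinsics']).T*D[...,None]
    return (p-c['t'])@c['R']
def proj(c,X):
    p=c['intrinsics']@(c['R']@np.array(X)+c['t']); return p[:2]/p[2]
E
python3 - <<'E'
from h import *
s=readout.read_state(); print(s)
a=cam('top');b=cam('scene')
cv2.imwrite('pics/top.png',cv2.resize(a['frame'][...,::-1],(800,600),interpolation=cv2.INTER_CUBIC))
cv2.imwrite('pics/scene.png',cv2.resize(b['frame'][...,::-1],(800,600),interpolation=cv2.INTER_CUBIC))
E
```

```text
pics
{'t': 0.0, 'q': array([-1.23739261e+00,  1.31137979e-01,  1.48925854e+00, -1.05863592e-05,
        1.52299264e+00, -8.53759748e-02]), 'dq': array([-0.00026762, -0.00068118, -0.00030466, -0.00059147,  0.00020469,
        0.00136913]), 'joint_torque': array([-1.16387178e-03, -5.59848368e+01, -4.91754198e+01,  7.70422281e-02,
        3.57594341e-02, -1.64083012e-04]), 'tool_pos': array([ 0.2438407 , -0.54762746,  0.22861266]), 'orientation': array([-1.37757751,  0.89646107, -0.89412011]), 'force': array([0.27143911, 0.51555685, 0.22046855]), 'wrist_torque': array([-0.01966772, -0.01885318, -0.02191337]), 'opening': 0.09326866865453494}
```

View pics/top.png

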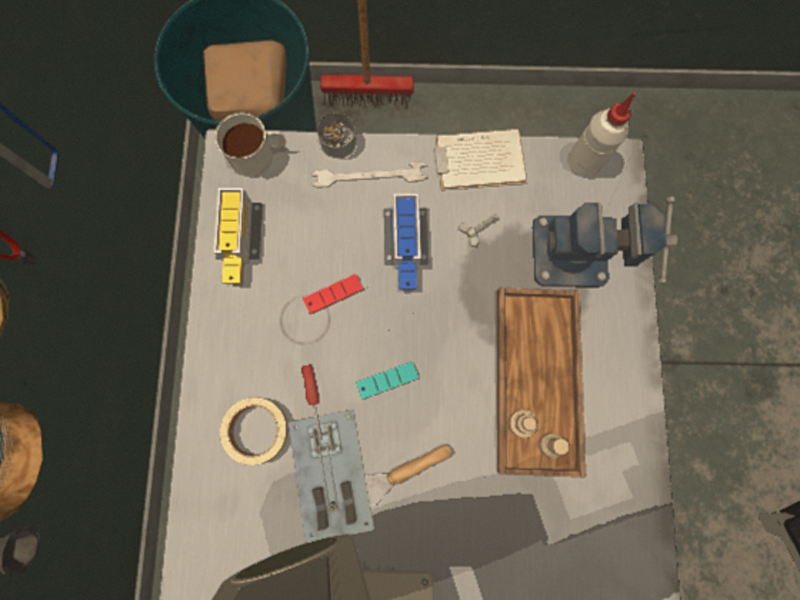

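View pics/scene.png

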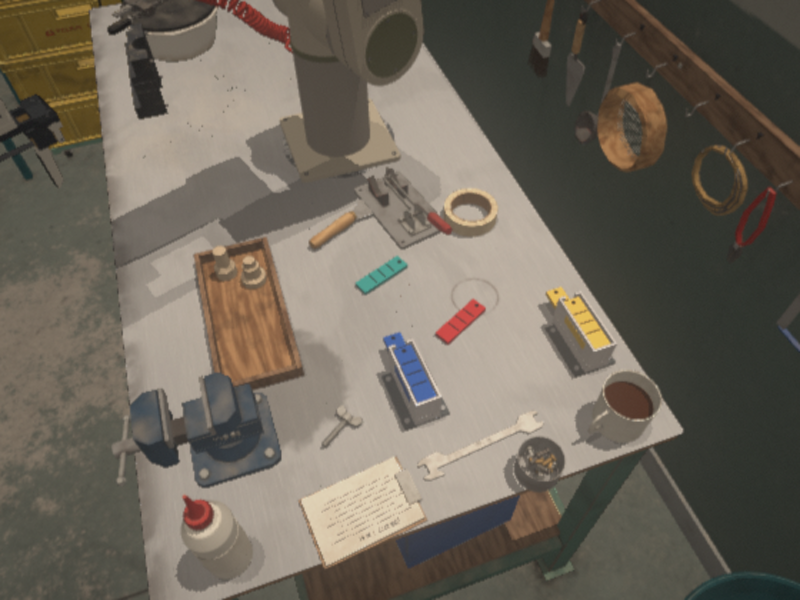

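Run:
```python
from h import *
from scipy.spatial.transform import Rotation as Ro
s=readout.read_state(); print(Ro.from_rotvec(s['orientation']).as_matrix().round(3))
for n in('top','scene'):
    c=load(n);print(n,(-c['R'].T@c['t']).round(3),c['R'].round(2).tolist(),(c['depth']>0).mean())
```

```text
[[ 0.407 -0.001  0.914]
 [-0.914  0.002  0.407]
 [-0.002 -1.     0.   ]]
top [ 0.328 -0.04   0.976] [[0.02, -1.0, 0.01], [-0.97, -0.02, -0.22], [0.22, -0.0, -0.98]] 0.9959056122448979
scene [ 1.118 -0.235  0.903] [[0.33, 0.94, -0.01], [0.75, -0.27, -0.6], [-0.57, 0.2, -0.8]] 0.9958801020408163
```

The top view (800x600) shows the blue magazine at (405,235) with its stub at (408,275), the yellow magazine at (230,230) with its stub at (232,270), and loose strips in red (333,293) and turquoise (388,380). The tray is at (540,380), with the cores in its lower end and the upper end empty at about (540,325).
The blue stub at (408,275) is the one meant: it is blue and sticks out of the blue magazine. I'll measure it next and confirm it in a crop.

```bash
cat > m.py <<'E'
from h import *
def mask(c,lo,hi): return cv2.inRange(cv2.cvtColor(c['frame'],cv2.COLOR_RGB2HSV),lo,hi)>0
def rect(P):
    (x,y),(w,h),a=cv2.minAreaRect((P[:,:2]*1000).astype(np.float32)); 
    if w<h: w,h,a=h,w,a+90
    return np.round([x,y,w,h,(a+90)%180-90],1)
if __name__=='__main__':
    for n in('top','scene'):
        c=load(n);P=cloud(c);m=mask(c,(105,120,50),(125,255,255))
        box=(P[...,0]>.3)&(P[...,0]<.75)&(abs(P[...,1])<.15)
        for nm,zl,zh,z in(('stub',.025,.045,.035),('top',.055,.075,.065)):
            k=m&box&(P[...,2]>zl)&(P[...,2]<zh); k=cv2.morphologyEx(k.astype(np.uint8),cv2.MORPH_OPEN,np.ones((2,2)))>0
            v,u=np.nonzero(k); Q=np.array([onplane(c,a,b,z) for a,b in zip(u,v)])
            print(n,nm,len(u),'zmed',np.median(P[k][:,2]).round(4),'ray',rect(Q),'cloud',rect(P[k]))
        # tray: floor pixels between walls
        k=(P[...,0]>.1)&(P[...,0]<.6)&(P[...,1]<-.1)&(P[...,1]>-.42)
        w=k&(P[...,2]>.020)&(P[...,2]<.034)
        n_,l,st,_=cv2.connectedComponentsWithStats(w.astype(np.uint8))
        i=1+np.argmax(st[1:,4]); print(n,'tray walls',st[i],rect(P[l==i]),np.median(P[l==i][:,2]).round(4))
    c=load('top'); u,v,s=170,115,6
    cv2.imwrite('pics/crop.png',cv2.resize(c['frame'][115:345,140:430,::-1],None,fx=2.6,fy=2.6,interpolation=cv2.INTER_CUBIC))
E
python3 m.py
```

```text
top stub 174 zmed 0.0357 ray [570.1 -64.7  44.3  26.3   1.1] cloud [460.1 -60.1 265.3  28.4  -2.4]
top top 424 zmed 0.0656 ray [644.2 -62.3  97.2  27.9   2.7] cloud [511.1 -59.2 366.5  31.2  -1. ]
top tray walls [ 349  202   61  132 1675] [ 403.6 -281.8  299.8  136.1   -1. ] 0.0287
scene stub 71 zmed 0.036 ray [565.8 -61.3  28.1  22.3  70.4] cloud [565.6 -61.5  65.8  27.5 -14.9]
scene top 405 zmed 0.0655 ray [649.6 -58.4  95.   27.3   2.4] cloud [ 865.2 -126.3  547.    54.1  -17.7]
scene tray walls [157 166  55 105 702] [ 406.2 -266.9  305.5  109.3   -2.1] 0.0284
```

View pics/crop.png

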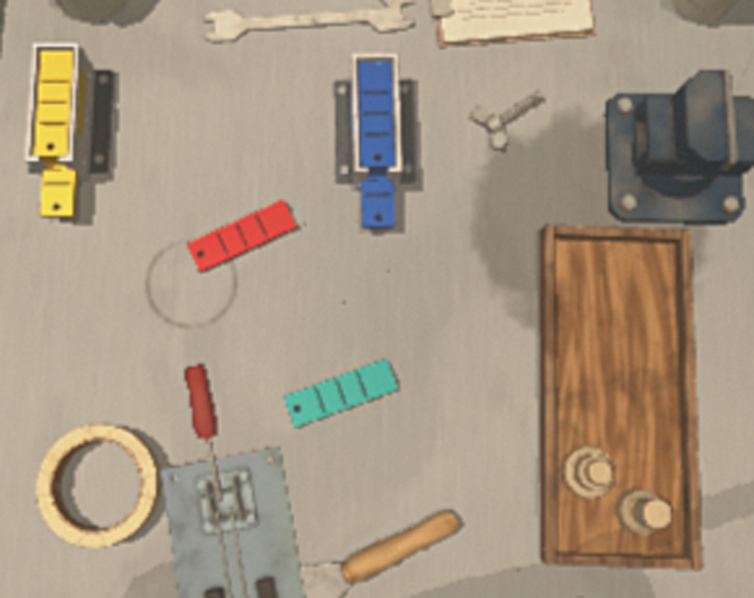

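The crop shows the blue stub at (378,205) in front of the blue magazine, yellow stub at (57,190), and the loose red and turquoise strips lying on the table. The target is confirmed. Magazine centre is about (0.647,-0.060) with yaw about 2.3°; the grasp goes near (0.568,-0.0635).

```bash
cat > plan.py <<'E'
import sys
from h import *
from scipy.spatial.transform import Rotation as Ro
def plan(tx,ty,tz,yaw,n):
    s=readout.read_state(); p=s['tool_pos'].copy(); R=Ro.from_rotvec(s['orientation'])
    y=np.radians(yaw); z=np.array([np.cos(y),np.sin(y),0]); yy=np.array([0,0,-1.]); G=Ro.from_matrix(np.stack([np.cross(yy,z),yy,z],1))
    rv=(R.inv()*G).as_rotvec(degrees=True); step=(np.array([tx,ty,tz])-p)/n
    print('t',s['t'].__round__(2),'pos',p.round(4),'turn left',rv.round(2),'F',s['force'].round(1),'open',round(s['opening'],4),'q',s['q'].round(2))
    k=max(1,int(np.ceil(abs(rv).max()/8.5)))
    for i in range(n):
        print((R.inv().apply(step)*100).round(2).tolist(),(rv/k).round(1).tolist() if i<k else 0)
        if i<k: R=R*Ro.from_rotvec(rv/k,degrees=True)
if __name__=='__main__': a=list(map(float,sys.argv[1:])); plan(*a[:4],int(a[4]))
E
python3 plan.py .560 -.064 .15 2.3 14
```

```text
t 0.1 pos [ 0.2438 -0.5477  0.2287] turn left [ 1.000e-02  2.169e+01 -1.000e-01] F [ 0.5  0.2 -1. ] open 0.0932 q [-1.24  0.13  1.49 -0.    1.52 -0.09]
[-2.24, 0.57, 3.47] [0.0, 7.2, -0.0]
[-2.66, 0.56, 3.16] [0.0, 7.2, -0.0]
[-3.03, 0.56, 2.8] [0.0, 7.2, -0.0]
[-3.36, 0.56, 2.4] 0
[-3.36, 0.56, 2.4] 0
[-3.36, 0.56, 2.4] 0
[-3.36, 0.56, 2.4] 0
[-3.36, 0.56, 2.4] 0
[-3.36, 0.56, 2.4] 0
[-3.36, 0.56, 2.4] 0
[-3.36, 0.56, 2.4] 0
[-3.36, 0.56, 2.4] 0
[-3.36, 0.56, 2.4] 0
[-3.36, 0.56, 2.4] 0
```

```bash
python3 -m creep '[[[0.4,-2.2,0,3.5,0,7.2,0],[0.4,-2.7,0,3.2,0,7.2,0],[0.4,-3,0,2.8,0,7.2,0],[0.4,-3.4,0,2.4,0,0,0],[0.4,-3.4,0,2.4,0,0,0],[0.4,-3.4,0,2.4,0,0,0],[0.4,-3.4,0,2.4,0,0,0],[0.4,-3.4,0,2.4,0,0,0]]]' 25; python3 plan.py .560 -.064 .15 2.3 8
```

```text
t: 0.9
tool_pos: [0.4292, -0.2635, 0.2243]
orientation: [-1.216, 1.203, -1.189]
force: [0.1, -0.4, 1.5]
opening: 0.056
t 0.9 pos [ 0.4292 -0.2635  0.2243] turn left [ 0.28 -1.31 -0.39] F [ 0.1 -0.4  1.5] open 0.056 q [-0.65 -0.12  1.75  0.    1.52  0.9 ]
[-2.46, 0.94, 1.68] [0.3, -1.3, -0.4]
[-2.43, 0.93, 1.73] 0
[-2.43, 0.93, 1.73] 0
[-2.43, 0.93, 1.73] 0
[-2.43, 0.93, 1.73] 0
[-2.43, 0.93, 1.73] 0
[-2.43, 0.93, 1.73] 0
[-2.43, 0.93, 1.73] 0
```

```bash
python3 -m creep '[[[0.4,-2.8,0.9,1.9,0,0,0],[0.4,-2.8,0.9,1.9,0,0,0],[0.4,-2.7,0.9,1.9,0,0,0],[0.4,-2.7,0.9,1.9,0,0,0],[0.4,-2.7,0.9,1.9,0,0,0],[0.4,-2.7,0.9,1.9,0,0,0],[0.4,-2.7,0.9,1.9,0,0,0],[0.4,0,0,0,0,0,0]]]'; python3 plan.py .566 -.064 .15 2.3 1
python3 - <<'E'
from h import *
c=cam('wrist');print((-c['R'].T@c['t']).round(3))
cv2.imwrite('pics/w1.png',c['frame'][...,::-1])
from m import *
P=cloud(c);m=mask(c,(105,120,50),(125,255,255))
for z,a,b in((.035,.025,.045),(.065,.055,.078)):
    k=m&(P[...,2]>a)&(P[...,2]<b)&(P[...,0]>.5)&(P[...,0]<.72)
    k=cv2.morphologyEx(k.astype(np.uint8),cv2.MORPH_OPEN,np.ones((5,5)))>0
    v,u=np.nonzero(k)
    if len(u)<50: print(z,len(u));continue
    Q=np.array([onplane(c,i,j,z) for i,j in zip(u,v)]); print(z,len(u),np.median(P[k][:,2]),rect(Q),Q.min(0),Q.max(0),(u.min(),u.max(),v.min(),v.max()))
E
```

```text
t: 1.7
tool_pos: [0.5626, -0.0554, 0.1569]
orientation: [-1.22, 1.202, -1.183]
force: [-0.2, -1.0, -0.5]
opening: 0.0557
t 1.7 pos [ 0.5626 -0.0554  0.1569] turn left [ 0.45 -1.   -0.47] F [-0.2 -1.  -0.5] open 0.0557 q [-0.19  0.09  1.66  0.01  1.4   1.35]
[0.87, 0.68, 0.33] [0.5, -1.0, -0.5]
[ 0.644 -0.056  0.311]
0.035 1603 0.035204502799565926 [570.5 -63.5  41.4  28.1   2.6] [ 0.5496094  -0.07842283  0.035     ] [ 0.59142773 -0.04919456  0.035     ] (np.int64(273), np.int64(309), np.int64(163), np.int64(214))
0.065 7199 0.06509495435295996 [646.6 -60.1  99.4  29.3   2.6] [ 0.59666863 -0.07636405  0.065     ] [ 0.69642375 -0.04339609  0.065     ] (np.int64(265), np.int64(313), np.int64(0), np.int64(163))
```

View pics/w1.png

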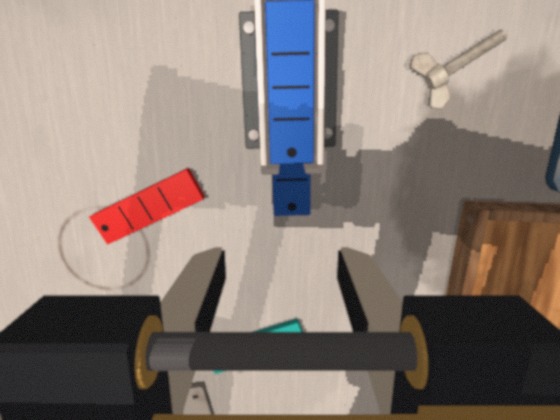

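The wrist view shows the blue stub at (291,190) ahead of the magazine, lined up between the fingers. It measures (0.5705,-0.0635) with yaw 2.6°, which agrees with the top view.

```bash
python3 -m creep '[[[0.4,0.8,0,0.5,0.4,-0.7,-0.5],[0.4,0,1.5,0,0,0,0],[0.4,0,2,0,0,0,0],[0.4,0,2,0,0,0,0],[0.4,0,1.5,0,0,0,0],[0.4,0,1.2,0,0,0,0],[0.4,0,0,0,0,0,0],[0.4,0,0,0,0,0,0]]]' 25; python3 plan.py .568 -.0636 .033 2.6 2
```

```text
t: 2.55
tool_pos: [0.5651, -0.0732, 0.0696]
orientation: [-1.226, 1.187, -1.192]
force: [-0.3, 0.5, 0.5]
opening: 0.0558
t 2.55 pos [ 0.5651 -0.0732  0.0696] turn left [ 0.02 -1.01  0.26] F [-0.3  0.5  0.5] open 0.0558 q [-0.22  0.18  1.73 -0.    1.23  1.33]
[-0.49, 1.83, 0.16] [0.0, -1.0, 0.3]
[-0.47, 1.83, 0.17] 0
```

```bash
python3 -m creep '[[[0.4,-0.9,0,0.3,0,-1,0.3],[0.4,0,1,0,0,0,0],[0.4,0,0,0,0,0,0],[0.4,0,0,0,0,0,0],[0.4,0,0,0,0,0,0],[0.4,0,0,0,0,0,0],[0.4,0,0,0,0,0,0],[0.4,0,0,0,0,0,0]]]'; python3 plan.py .568 -.0636 .033 2.6 1
```

```text
t: 3.35
tool_pos: [0.5704, -0.0638, 0.0621]
orientation: [-1.227, 1.171, -1.177]
force: [1.0, 0.5, -1.0]
opening: 0.0558
t 3.35 pos [ 0.5704 -0.0638  0.0621] turn left [-0.29  0.09  0.01] F [ 1.   0.5 -1. ] open 0.0558 q [-0.2   0.2   1.73  0.    1.21  1.32]
[-0.03, 2.91, -0.26] [-0.3, 0.1, 0.0]
```

```bash
python3 -m creep '[[[0.4,0,1.5,-0.2,0,0,0],[0.4,0,1.2,0,0,0,0],[0.4,0,0.6,0,0,0,0],[0.4,0,0,0,0,0,0],[0.4,0,0,0,0,0,0],[0.4,0,0,0,0,0,0],[0.4,0,0,0,0,0,0],[0.4,0,0,0,0,0,0]]]'; python3 plan.py .568 -.0636 .033 2.6 1
```

```text
t: 4.15
tool_pos: [0.5676, -0.0639, 0.0251]
orientation: [-1.228, 1.172, -1.176]
force: [-0.6, 1.7, -0.2]
opening: 0.0558
t 4.15 pos [ 0.5676 -0.0639  0.0251] turn left [-0.2   0.08 -0.01] F [-0.6  1.7 -0.2] open 0.0558 q [-0.2   0.24  1.75  0.    1.14  1.32]
[-0.03, -0.78, 0.04] [-0.2, 0.1, -0.0]
```

```bash
python3 -m creep '[[[0.4,0,-0.8,0,0,0,0],[0.4,0,0,0,0,0,0],[0.6,0,0,0,0,0,0],[0.75,0,0,0,0,0,0],[1,0,0,0,0,0,0],[1,0,0,0,0,0,0],[1,0,0,0,0,0,0],[1,0,0,0,0,0,0]]]' 25; python3 plan.py .568 -.0636 .033 2.6 1
```

```text
t: 4.95
tool_pos: [0.5688, -0.064, 0.0355]
orientation: [-1.227, 1.17, -1.178]
force: [0.7, 0.4, 1.4]
opening: 0.0297
t 4.95 pos [ 0.5688 -0.064   0.0355] turn left [-0.34  0.09  0.02] F [0.7 0.4 1.4] open 0.0297 q [-0.2   0.23  1.75  0.    1.16  1.32]
[-0.04, 0.25, -0.07] [-0.3, 0.1, 0.0]
```

```bash
python3 -m creep '[[[0.5,0,0,0,0,0,0],[0.5,0,0,0,0,0,0],[0.5,0,0.3,0,0,0,0],[0.5,0,0,0,0,0,0],[1,0,0,0,0,0,0],[1,0,0,0,0,0,0],[1,0,0,0,0,0,0],[1,0,0,0,0,0,0]]]' 25; python3 plan.py .468 -.0682 .033 2.6 8
```

```text
t: 5.75
tool_pos: [0.5682, -0.0639, 0.0314]
orientation: [-1.227, 1.171, -1.177]
force: [0.4, -0.4, -0.9]
opening: 0.0296
t 5.75 pos [ 0.5682 -0.0639  0.0314] turn left [-0.28  0.09  0.  ] F [ 0.4 -0.4 -0.9] open 0.0296 q [-0.2   0.24  1.75  0.    1.15  1.32]
[-0.01, -0.03, -1.25] [-0.3, 0.1, 0.0]
[-0.0, -0.02, -1.25] 0
[-0.0, -0.02, -1.25] 0
[-0.0, -0.02, -1.25] 0
[-0.0, -0.02, -1.25] 0
[-0.0, -0.02, -1.25] 0
[-0.0, -0.02, -1.25] 0
[-0.0, -0.02, -1.25] 0
```

```bash
python3 -m creep '[[[1,0,0,-0.6,0,0,0],[1,0,0,-1,0,0,0],[1,0,0,-1,0,0,0],[1,0,0,-1,0,0,0],[1,0,0,-1,0,0,0],[1,0,0,-1,0,0,0],[1,0,0,-1,0,0,0],[1,0,0,0,0,0,0]]]'; python3 plan.py .468 -.0682 .033 2.6 1
```

```text
t: 6.55
tool_pos: [0.4944, -0.067, 0.0304]
orientation: [-1.228, 1.172, -1.176]
force: [-0.1, 0.1, -1.0]
opening: 0.03
t 6.55 pos [ 0.4944 -0.067   0.0304] turn left [-0.19  0.08 -0.01] F [-0.1  0.1 -1. ] open 0.03 q [-0.24  0.05  1.95  0.    1.13  1.29]
[-0.0, -0.27, -2.64] [-0.2, 0.1, -0.0]
```

```bash
python3 -m creep '[[[1,0,0,-1.5,0,0,0],[1,0,0,-1.5,0,0,0],[1,0,0,-1,0,0,0],[1,0,-1,0,0,0,0],[1,0,-2,0,0,0,0],[1,0,-2,0,0,0,0],[1,0,-1,0,0,0,0],[1,0,0,0,0,0,0]]]'
python3 - <<'E'
from h import *
from m import *
c=cam('scene');w=cam('wrist')
cv2.imwrite('pics/after.png',np.hstack([cv2.resize(c['frame'][150:310,200:400],(500,400)),w['frame'][:400,130:430]])[...,::-1])
P=cloud(w);m=mask(w,(105,120,50),(125,255,255))
for a,b in((.045,.06),(.06,.075)):
    k=m&(P[...,2]>a)&(P[...,2]<b)&(P[...,0]>.58); v,u=np.nonzero(k)
    if len(u)>50: print(len(u),np.median(P[k][:,2]),rect(np.array([onplane(w,i,j,.055) for i,j in zip(u,v)])))
E
python3 plan.py .42 -.28 .10 -1 8
```

```text
t: 7.35
tool_pos: [0.4531, -0.0691, 0.0949]
orientation: [-1.226, 1.171, -1.178]
force: [0.5, 0.4, -0.5]
opening: 0.0295
t 7.45 pos [ 0.4521 -0.0688  0.0932] turn left [-0.2   3.62 -0.03] F [ 0.6  1.  -0.3] open 0.0297 q [-0.26 -0.15  2.03  0.    1.27  1.26]
[2.62, -0.09, -0.52] [-0.2, 3.6, -0.0]
[2.65, -0.09, -0.36] 0
[2.65, -0.09, -0.36] 0
[2.65, -0.09, -0.36] 0
[2.65, -0.09, -0.36] 0
[2.65, -0.09, -0.36] 0
[2.65, -0.09, -0.36] 0
[2.65, -0.09, -0.36] 0
```

View pics/after.png

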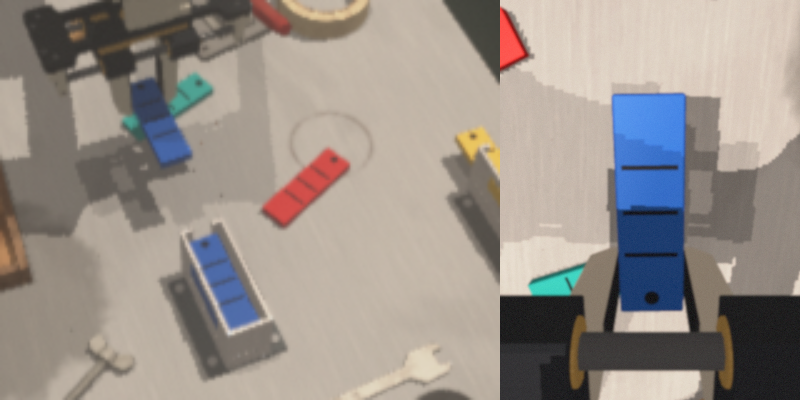

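Run:
```python
from h import *
from m import *
# tray via wall-top outer corners and dark floor, both views; initial images
for n in('top','scene'):
    c=load(n);P=cloud(c)
    if n=='scene':continue
    for z0 in (.006,):
        k=(abs(P[...,2]-z0)<.006)&(P[...,0]>.25)&(P[...,0]<.55)&(P[...,1]<-.2)&(P[...,1]>-.36)
    hsv=cv2.cvtColor(c['frame'],cv2.COLOR_RGB2HSV)
    w=(P[...,2]>.022)&(P[...,2]<.034)&(P[...,0]>.2)&(P[...,0]<.6)&(P[...,1]<-.18)&(P[...,1]>-.38)
    n_,l,st,_=cv2.connectedComponentsWithStats(w.astype(np.uint8)); i=1+np.argmax(st[1:,4])
    v,u=np.nonzero(l==i); Q=np.array([onplane(c,a,b,.028) for a,b in zip(u,v)]); print(rect(Q))
    k=(P[...,2]>.04)&(P[...,2]<.07)&(P[...,0]>.25)&(P[...,0]<.4)&(P[...,1]<-.2)&(P[...,1]>-.38)
    print('cores',P[k].min(0),P[k].max(0))
```

```text
[ 403.6 -281.7  300.   135.9   -1.3]
cores [ 0.28805623 -0.30985396  0.04039626] [ 0.34665752 -0.23883594  0.06995497]
```

Left half: the bottom packer is held out in the gripper near (160,120), and the remaining blue stack has dropped inside the magazine at (222,285). Right half: the wrist view shows the packer straight between the fingers at (650,200). Next is the tray; TCP target is about (0.432,-0.283).

```bash
python3 -m creep '[[[1,2,0,-0.3,0,3.6,0],[1,3,0,-0.1,0,0,0],[1,3,0,-0.1,0,0,0],[1,3,0,-0.1,0,0,0],[1,3,0,-0.1,0,0,0],[1,2.5,0,0,0,0,0],[1,1,0,0,0,0,0],[1,0,0,0,0,0,0]]]'; python3 plan.py .432 -.283 .06 -1.3 1
```

```text
t: 8.25
tool_pos: [0.4385, -0.2465, 0.0831]
orientation: [-1.201, 1.231, -1.212]
force: [-0.7, 0.4, -1.3]
opening: 0.0295
t 8.25 pos [ 0.4385 -0.2465  0.0831] turn left [ 0.46  0.31 -0.44] F [-0.7  0.4 -1.3] open 0.0295 q [-0.62  0.    1.9   0.    1.25  0.97]
[3.68, 2.29, -0.57] [0.5, 0.3, -0.4]
```

```bash
python3 -m creep '[[[1,1.5,0,-0.3,0.4,0.3,-0.4],[1,1.5,0,0,0,0,0],[1,0.6,0,0,0,0,0],[1,0,0,0,0,0,0],[1,0,1,0,0,0,0],[1,0,1,0,0,0,0],[1,0,0,0,0,0,0],[1,0,0,0,0,0,0]]]'; python3 plan.py .432 -.283 .019 -1.3 1
python3 - <<'E'
from h import *
w=cam('wrist'); cv2.imwrite('pics/w2.png',w['frame'][...,::-1])
E
```

```text
t: 9.05
tool_pos: [0.4342, -0.281, 0.0593]
orientation: [-1.2, 1.227, -1.22]
force: [0.2, 0.9, -0.2]
opening: 0.0295
t 9.05 pos [ 0.4342 -0.281   0.0593] turn left [ 0.16  0.17 -0.17] F [ 0.2  0.9 -0.2] open 0.0295 q [-0.67  0.07  1.88  0.    1.2   0.92]
[0.22, 4.03, -0.2] [0.2, 0.2, -0.2]
```

View pics/w2.png

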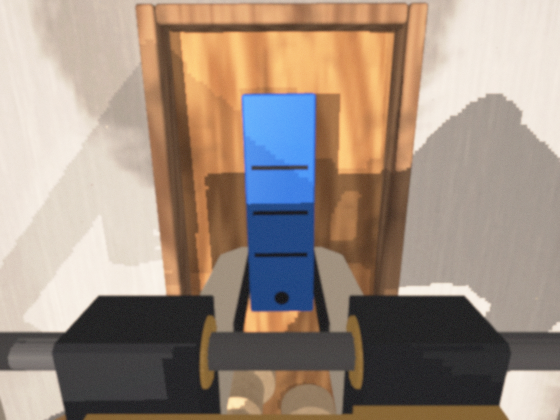

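The packer at (280,200) lies along the tray, centred over the empty end between the side walls (165 and 400 px), with the end wall at the top.

```bash
python3 -m creep '[[[1,0.1,1.5,-0.1,0,0,0],[1,0,1,0,0,0,0],[1,0,0.5,0,0,0,0],[1,0,0.2,0,0,0,0],[1,0,0,0,0,0,0],[1,0,0,0,0,0,0],[1,0,0,0,0,0,0],[1,0,0,0,0,0,0]]]'; python3 plan.py .432 -.283 .019 -1.3 1
```

```text
t: 9.9
tool_pos: [0.433, -0.2816, 0.0245]
orientation: [-1.2, 1.227, -1.22]
force: [-0.5, 0.3, -1.0]
opening: 0.0297
t 9.9 pos [ 0.433  -0.2816  0.0245] turn left [ 0.17  0.19 -0.18] F [-0.5  0.3 -1. ] open 0.0297 q [-0.68  0.12  1.9   0.    1.13  0.91]
[0.14, 0.55, -0.09] [0.2, 0.2, -0.2]
```

Lower 5 mm, then open partly; the full opening would hit the tray walls.

```bash
python3 -m creep '[[[1,0,0.5,0,0,0,0],[1,0,0,0,0,0,0],[1,0,0,0,0,0,0],[0.6,0,0,0,0,0,0],[0.5,0,0,0,0,0,0],[0.5,0,0,0,0,0,0],[0.5,0,0,0,0,0,0],[0.5,0,0,0,0,0,0]]]'; python3 plan.py .432 -.283 .019 -1.3 1
```

```text
t: 10.7
tool_pos: [0.4338, -0.2822, 0.0202]
orientation: [-1.199, 1.225, -1.222]
force: [-0.2, -0.2, 0.2]
opening: 0.0466
t 10.7 pos [ 0.4338 -0.2822  0.0202] turn left [ 0.06  0.19 -0.11] F [-0.2 -0.2  0.2] open 0.0466 q [-0.68  0.12  1.9   0.    1.12  0.91]
[0.08, 0.12, -0.18] [0.1, 0.2, -0.1]
```

```bash
python3 -m creep '[[[0.5,0,-1,0,0,0,0],[0.5,0,-1.5,0,0,0,0],[0.5,0,-2,0,0,0,0],[0.5,0,-2,0,0,0,0],[0.5,0,-2,0,0,0,0],[0.5,0,-2,0,0,0,0],[0.5,0,-1,0,0,0,0],[0.5,0,0,0,0,0,0]]]'
python3 - <<'E'
from h import *
from m import *
s=readout.read_state();print(s['t'],s['tool_pos'],s['force'])
c=cam('scene');w=cam('wrist');t=cam('top')
cv2.imwrite('pics/end.png',np.hstack([cv2.resize(c['frame'][130:330,130:430],(600,400)),cv2.resize(w['frame'],None,fx=.357,fy=.952)[:400]])[...,::-1])
y=np.radians(-1.3);E=np.array([.4036,-.2817])+.070*np.array([np.cos(y),np.sin(y)])
P=cloud(w);m=mask(w,(105,120,50),(125,255,255))&(P[...,1]<-.2)&(P[...,2]<.05);v,u=np.nonzero(m)
Q=np.array([onplane(w,i,j,.016) for i,j in zip(u,v)]);r=rect(Q);print('packer',r,'z top med',np.median(P[m][:,2]))
A=np.c_[P[m][:,:2],np.ones(m.sum())];f=np.linalg.lstsq(A,P[m][:,2],rcond=None)[0];print('tilt deg',np.degrees(np.hypot(*f[:2])))
d=r[:2]/1000-E;print('tray x,y', d@[-np.sin(y)*-1*-1*-1 if 0 else np.sin(y),-np.cos(y)], d@[np.cos(y),np.sin(y)])
for n,k in(('scene',c),('top',t)):
    P=cloud(k);m=mask(k,(105,120,50),(125,255,255))&(abs(P[...,0]-.647)<.06)&(abs(P[...,1]+.06)<.03)&(P[...,2]>.02);v,u=np.nonzero(m)
    if len(u)>50: print(n,len(u),'stack z',np.median(P[m][:,2]),rect(np.array([onplane(k,i,j,.055) for i,j in zip(u,v)])))
E
```

```text
t: 11.5
tool_pos: [0.4339, -0.2823, 0.1439]
orientation: [-1.199, 1.224, -1.222]
force: [-0.1, -1.0, 0.9]
opening: 0.0466
11.5 [ 0.43388018 -0.28234785  0.14385712] [-0.10033478 -1.02708109  0.92975963]
packer [ 4.639e+02 -2.835e+02  9.840e+01  2.900e+01 -3.000e-01] z top med 0.016155251260325777
tilt deg 0.20660310770735993
tray x,y 0.00043149048234212737 -0.009674683457410311
scene 327 stack z 0.05530120544263676 [643.3 -59.9  90.8  23.7   3.2]
top 383 stack z 0.055755840000281456 [645.  -61.1  97.5  27.6   2.6]
```

View pics/end.png

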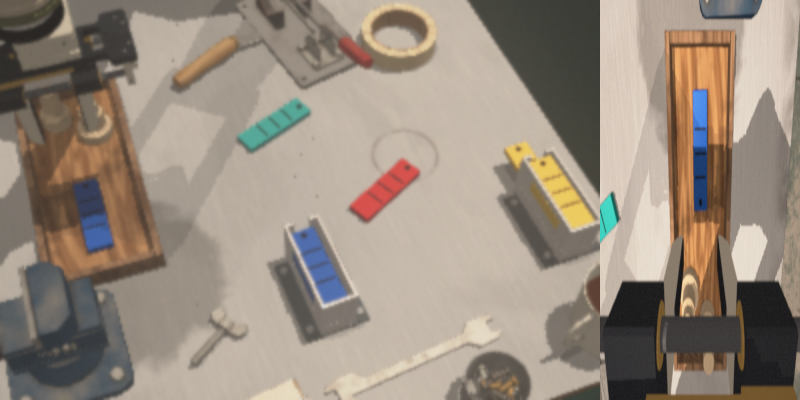

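The packer lies flat in the tray's empty end at (93,215). The stack in the blue magazine has dropped to (320,265), and the yellow magazine at (555,200) looks untouched. The gripper is clear above the tray.

```bash
python3 -c "
from plant import robot
print(robot.close_job())"
```

```text
the job is handed in; nothing more can be done
None
```

I drew the bottom blue packer straight out of its front slot and laid it flat in the empty end of the tray. I handed the job in at about 11.7 s; `close_job()` reports no verdict.

- **Packer in the tray:** its centre measured about 0 mm across and -10 mm along from the empty end's middle. Its top face is at 16 mm, as it should be lying on the floor, and its tilt is about 0.2°.
- **Blue stack:** its top face dropped from 65 to about 55 mm. The top packer's centre measured within about 4 mm of the magazine's middle, though 1.7 mm of that may be camera difference and partial hiding by the box wall.
- **Yellow packers:** I never went near them, and in the last picture they look unmoved. I did not measure their position.
- **Gripper:** it is clear of everything, with the TCP at z = 0.144 m, and the force readings are only noise.

I gripped the stub twice, because the first grip held it too close to the fingertips. No check failed. The views agreed within about 4 mm, which includes the scene camera's view of the stack partly hidden by the magazine wall.

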